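# Brake the turning plug carrier and pin it at its station

### The job

Lock the turning plug carrier at its loading station: take the index pin from its rest, drag its tip on the carrier's face above the station's slot to slow the carrier to about half its free speed or less, and keep pressing lightly so that the carrier stops when its hole comes round and the pin drops through into the slot. Press the pin home until its flange lies on the carrier, let go, and leave the pin in place. Never jam or ram the pin hard against the carrier, and leave the gauge block, the plug lead and the marker alone.

Things in the scene. Friction and masses are not known exactly. Their poses are not given: they have to be found in the camera images.
- index_base: fixed grey base, 230 x 150 mm, with a round column that carries the carrier; origin at the centre of its underside, under the carrier's axis; its x axis points from the station's slot towards the carrier's axis and beyond to the motor
- slot (a point): centre of the station's slot at the slot's top face, 44 mm above the table and 75 mm from the carrier's axis towards the base's -x. The slot is cut in a fixed steel block below the carrier: 14 mm wide (base y), 48 mm long along the radius (base x, it sticks out beyond the carrier's rim), 24 mm deep
- carrier (a joint): angle of the carrier; grows without end, counter-clockwise seen from above; at whole multiples of 2 pi the hole lies exactly over the slot. A motor turns it through a slipping clutch: about 0.9 rad/s free; friction on its face slows it evenly with the press, to a stop at about 4.5 to 7 N at the hole's radius (varies from run to run). It never stops or turns back by itself, and turns on when let go
- axis_top (a point): point on the carrier's axis at its top face, 56 mm above the table. The carrier is a bare metal disc, 190 mm diameter, 8 mm thick, with low plug nests and a hub (up to 12 mm above the face) within 55 mm of its axis; its underside is 4 mm above the slot's block
- hole (a point): centre of the carrier's only through hole, at the top face; 18 mm diameter, 75 mm from the axis; turns with the carrier
- pin_knob (a point): the index pin's grip point on its axis, in its straight black knob (20 mm diameter, 46 mm tall), 56 mm above the tip. Pin: 76 mm tall, about 0.1 kg; from the tip up a 26 mm steel shank of 11 mm diameter whose last 5 mm taper to a flat 6 mm nose, a flange of 28 x 4 mm, the knob. z axis: tip to knob. It stands upright in the rest at the start
- pin_tip (a point): the centre of the index pin's flat nose, 56 mm below the grip point; with the flange on the carrier it lies 14 mm below the slot's top face
- pin_rest: fixed wooden block 56 x 56 x 30 mm with an upright through hole of 13 mm in which the pin stands, flange on its top face; origin at the centre of its underside
- gauge_mid (a point): centre of a loose pale gauge block, 22 x 60 x 14 mm, lying flat; to be left alone
- plug_mid (a point): centre of a loose white moulded plug body, 19 x 52 x 14 mm, with a short black lead; to be left alone
- marker_mid (a point): centre of a loose black marker pen with a white band, 130 mm long, 14 mm thick; to be left alone

How it is judged (in metres and radians):
On the way:
1. the pin's tip drags on the carrier's face above the slot and has slowed the carrier to about half its free speed (below 0.55 rad/s) (velocity of joint carrier below 0.55 rad/s and contact force between index_pin and carrier above 0.5 N and z of pin_tip in the frame of hole above -0.003 m and horizontal distance between pin_tip and slot below 0.015 m), for 0.3 s.
At the end, for the whole second after the job is handed in: Carrier still (under 0.03 rad/s); pin upright (0.15 rad), through the hole (tip within 6 mm of the hole's axis) and the slot (within 8 mm of its centre), home: tip at least 11.5 mm below the slot's top face (flange within 2.5 mm of the carrier), at rest, released (z of pin_tip in the frame of slot below -0.0115 m and horizontal distance between pin_tip and slot below 0.008 m and horizontal distance between pin_tip and hole below 0.006 m and angle between pin_tip's own z axis and vertical below 0.15 rad and velocity of joint carrier below 0.03 rad/s and linear speed of index_pin below 0.02 m/s); the robot touches nothing.
It fails at once if the pin is rammed or jammed against the carrier with more than 25 N (contact force between index_pin and carrier above 25 N).
It fails at once if the gauge block is moved more than 20 mm (distance of gauge_mid from where it was at the start of the episode above 0.02 m).
It fails at once if the plug lead is moved more than 20 mm (distance of plug_mid from where it was at the start of the episode above 0.02 m).
It fails at once if the marker is moved more than 20 mm (distance of marker_mid from where it was at the start of the episode above 0.02 m).
It also fails if it takes over 64 s, if anything falls off the work surface, if the arm or the gripper's body presses on something with over 40 N, if the wrist force passes 120 N, or if a joint passes its speed limit or range.

### The arm

A 6-joint arm with a two-finger parallel gripper is mounted at the origin on a cart in front of the work surface, level with it; the furniture and walls round the work are solid. World frame = base frame: x ahead of the robot, y to its left, z up, the work surface at z = 0. Lengths are in m, angles in degrees, forces in N, time in s.
With the tool pointing down it reaches from about 0.35 to 0.875 m from the base axis. Payload 4.2 kg.
Tool frame: the origin (TCP) lies midway between the tips of the shut fingers; the grasp point (between the pads) lies 19 mm behind it; z points along the fingers, y is the line along which they close (so a half turn about z gives the same grasp; the last joint's range is limited). The gripper opens to 87 mm and grips with 3 to 60 N. Pads are 19 mm wide; open, the fingers measure 117 mm over their backs; the gripper's body (75 mm by 190 mm) begins 51 mm behind the grasp point.
Start: joints at [82.483, 22.042, 0.453, 0, -68.411, -14.817], TCP at [0.237, 0.578, 0.223] pointing down, gripper open.
Joint ranges: [-179.83, 179.83], [-69.29, 118.12], [-61.27, 80.66], [-181.25, 117.63], [-171.15, -9.14], [-177.46, 177.46]. Speed limits (degrees/s): [159.86, 159.86, 180, 180, 180, 180].

### API

Orientations are given as a 3x3 rotation matrix whose columns are the frame's x, y, z axes.
In Python, from station import r, cams gives the robot as it stands.
- The arm moves only by the tool play_rows, never from a script. Its argument "commands" is text: rows parted by semicolons, each of 6 numbers parted by spaces: the shift along the world's x, y, z normalised to -1 to 1, where 1 is 30 mm, then the turn, a rotation vector about the world's x, y, z normalised to -1 to 1, where 1 is 0.15 rad. A call has 1 to 20 rows; each row shifts and turns the commanded pose from where the row before left it; what a row does not reach is not made up. A row lasts 1/10 s, in which the tool goes at most 50 mm and 8.59 degrees, less where a joint would pass 70% of its speed; a pose out of reach is approached as far as the arm can. A call with a number of a shift or a turn outside -1 to 1 is refused whole. A call with a gripper value outside its range is refused whole. "grip" is the finger opening in mm, from 0 to 87, set as the call begins (left out, the last holds). The fingers move at their own pace and stop on an object; the grip force is fixed at half the most. Time passes only in rows, so rows that do not move let the fingers close. It gives the time, the measured TCP pose, the force, the opening and the grip force at its end, in the units of the state.
- r.sense(): the state, without advancing time (a new reading comes with each control period).
- cams.capture(name): name is "scene" or "side" or "wrist"; returns (picture, depth): 420x560x3 uint8, blue, green, red; 420x560 float32, m along the optical axis (not along the pixel's ray), 0 where there is no reading.
- cams.camera_info(name): a dict with "mtx" (3x3 intrinsics, pixels), "R" (3x3) and "t" (3): a world point X has camera coordinates R X + t. Camera axes: x right, y down, z forward; pixel columns grow to the right and rows downward; lengths in m; the calibration is good to about 2 mm. A picture is of the moment at which its call begins: read the wrist's pose just before it. camera_info takes no time and is no camera call; for the wrist camera it gives the pose at the moment of the call.
- r.finish_job(): hands the job in; it is judged then, once.
The state is a dict: "time_s": time; "joints": joint angles; "joint_velocities": joint speeds; "effort": joint torques, N m; "tcp_pos": TCP position; "ee_rot": TCP orientation; "wrist_force": force on the tool from outside, world axes, zero at the start; "moment": the same for the moment, N m; "gripper_width": opening from 0.0 (shut) to 1.0 (fully open); "gripper_force": force on a finger pad.
Only numpy, scipy, OpenCV 4.12 (cv2) and the standard library are available. Lean on these libraries where they do the work, as an engineer would, in place of code of your own. Each camera call takes 0.05 s, during which the arm holds its last target. There are 200 camera calls.

## Working session

There is one attempt and no reset: what is moved stays moved. The work goes in short steps, Python scripts to look and compute and a tool call to move; the robot and the scene stay as the last step left them, time stands still between calls to the robot, and variables do not carry over. Pictures are saved under pics/ and viewed, at most 10 in all, crops included, and the job is handed in when it is done.

Besides the shell and the picture viewer there is one more tool, called after "Call:" as name(argument=value, ...) on one line, values as JSON. play_rows: Moves the arm, as the interface text tells. Scaled input: -1 to 1 covers 30 mm each way for a shift and 0.15 rad each way for a turn. Its arguments: {"type":"object","properties":{"commands":{"type":"string"},"grip":{"type":"number"}},"required":["commands"]}

```bash
mkdir -p pics; ls; cat > h.py <<'E'
import numpy as np, cv2
from station import r, cams
def cap(n,f=None):
    ci=cams.camera_info(n); im,d=cams.capture(n)
    if f: cv2.imwrite('pics/'+f,im)
    return im,d,ci
def pts(d,ci):
    v,u=np.mgrid[:d.shape[0],:d.shape[1]]; K=ci['mtx']
    c=np.stack([(u-K[0,2])/K[0,0]*d,(v-K[1,2])/K[1,1]*d,d],-1)
    return (c-np.array(ci['t']).ravel())@np.array(ci['R'])
def ray(ci,u,v,z):
    K,R,t=np.array(ci['mtx']),np.array(ci['R']),np.array(ci['t']).ravel()
    o=-R.T@t; w=R.T@np.linalg.inv(K)@[u,v,1]; return o+w*(z-o[2])/w[2]
E
python3 - <<'E'
from h import *
s=r.sense(); print(s['time_s'],s['tcp_pos'],s['ee_rot'],s['gripper_width'])
ims=[]
for n in('scene','side','wrist'):
    im,d,ci=cap(n,n+'0.png'); np.savez('/tmp/'+n,im=im,d=d,**ci); ims.append(im)
    print(n,-np.array(ci['R']).T@np.array(ci['t']).ravel(),np.array(ci['R'])[2])
E
```

```text
pics
0.0 [0.2372478  0.57757018 0.22144169] [[ 9.24924899e-01 -3.80149135e-01 -7.52735616e-04]
 [-3.80149867e-01 -9.24922531e-01 -2.09519120e-03]
 [ 1.00262990e-04  2.22404685e-03 -9.99997522e-01]] 0.9985035682740867
scene [-0.11160952 -0.39623499  1.01444906] [ 0.56456324  0.38310313 -0.7310953 ]
side [0.43596273 1.12552836 0.58658763] [ 0.13893307 -0.87676509 -0.46041348]
wrist [0.3008456  0.5522965  0.38421915] [-0.22996397  0.09367301 -0.96868051]
```

View pics/scene0.png

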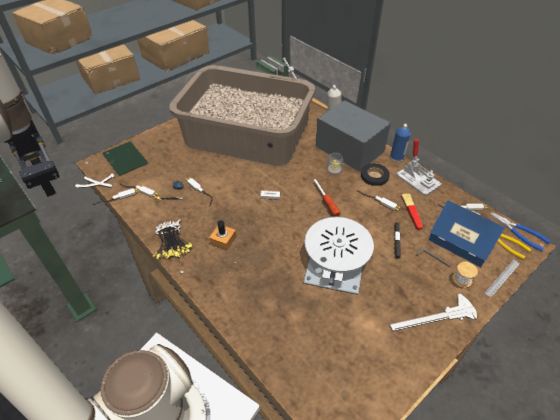

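View pics/side0.png

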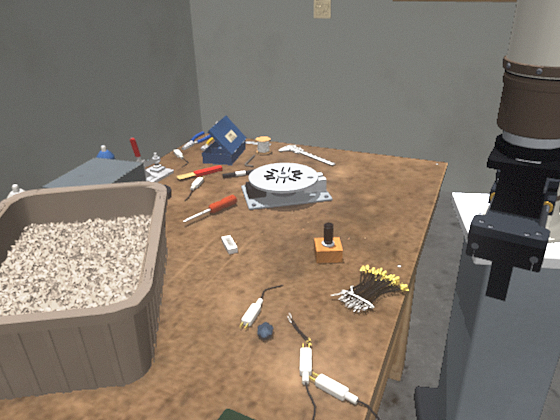

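The scene view shows the orange rest with the black pin at (222,235). The disc is at (339,240), and the station's slot block is near (330,277). The gauge, marker and plugs lie clear of these.

```bash
python3 - <<'E'
from h import *
for n in('scene','side'):
    z=np.load('/tmp/'+n+'.npz'); ci={k:z[k] for k in('mtx','R','t')}; im,d=z['im'],z['d']; P=pts(d,ci)
    hsv=cv2.cvtColor(im,cv2.COLOR_BGR2HSV)
    # knob: dark, height .032-.085 near rest
    m=(hsv[...,2]<60)&(P[...,2]>.04)&(P[...,2]<.085)&(d>0)
    k,l,st,c=cv2.connectedComponentsWithStats(m.astype(np.uint8))
    for i in range(1,k):
        if st[i,4]>15:
            q=P[l==i]; print(n,'dark',c[i],st[i,4],np.median(q,0),q[:,2].max(),'top',q[q[:,2]>.07].mean(0) if (q[:,2]>.07).any() else '')
    # rest: orange
    m=(hsv[...,0]>5)&(hsv[...,0]<22)&(hsv[...,1]>170)&(hsv[...,2]>120)
    m&=(abs(P[...,2]-.03)<.004)
    k,l,st,c=cv2.connectedComponentsWithStats(m.astype(np.uint8))
    i=1+st[1:,4].argmax(); print(n,'rest',c[i],st[i,4],cv2.minAreaRect(P[l==i][:,:2].astype(np.float32)))
    m=(abs(P[...,2]-.056)<.004)
    k,l,st,c=cv2.connectedComponentsWithStats(m.astype(np.uint8))
    for i in range(1,k):
        if st[i,4]>400 and np.ptp(P[l==i][:,0])<.25: print(n,'disc',c[i],cv2.minEnclosingCircle(P[l==i][:,:2].astype(np.float32)),np.median(P[l==i][:,2]))
z=np.load('/tmp/scene.npz')
a=cv2.resize(z['im'][210:300,200:380],None,fx=4,fy=4,interpolation=cv2.INTER_CUBIC); cv2.imwrite('pics/c0.png',a)
E
```

```text
scene dark [220.95652174 226.88405797] 69 [0.46589222 0.19995212 0.06887061] 0.08364988510853255 top [0.46863159 0.20169174 0.07885791]
scene rest [334.48 207.2 ] 25 ((0.7465350031852722, -0.015412745997309685), (0.03664989769458771, 0.014341426081955433), 58.40281677246094)
scene disc [338.98305737 244.29341548] ((0.6099058389663696, -0.10122641175985336), 0.09762926399707794) 0.05595562130768261
side dark [325.     235.3125] 16 [0.47817725 0.20887314 0.05218088] 0.0701482737644716 top [0.47830497 0.20972998 0.07014827]
side rest [230.33333333 196.33333333] 6 ((0.7401099801063538, -0.018334563821554184), (0.015996789559721947, 0.007470958866178989), 61.619842529296875)
side disc [283.36415363 177.6344239 ] ((0.6114379167556763, -0.1002318486571312), 0.09884461760520935) 0.05558175047362644
side disc [ 74.61412151 366.04761905] ((0.8281525373458862, 0.620929479598999), 0.10698606818914413) 0.055827179952248306
```

View pics/c0.png

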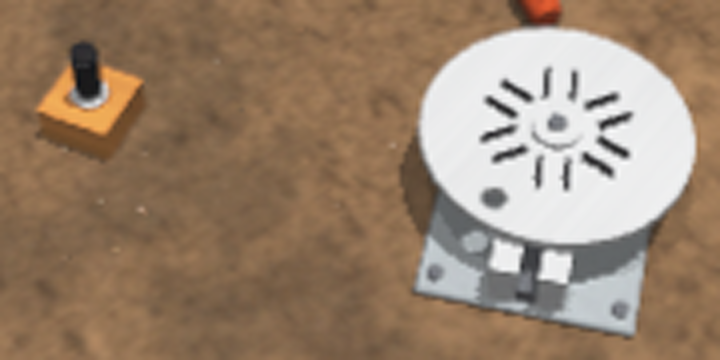

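The crop shows the hole at scene pixel (323,259) and the slot gap between two white blocks near (332,274). The radial direction to the slot points towards the robot.

```bash
python3 - <<'E'
from h import *
z=np.load('/tmp/scene.npz'); ci={k:z[k] for k in('mtx','R','t')}
c=np.array([.6105,-.1007])
for n,u,v,h in(('hole',323.25,259.25,.056),('slotL',(507)/4+200,257/4+210,.046),('slotR',(556)/4+200,266/4+210,.046),('knobtop',200+83/4,210+47/4,.08),('flange',200+88/4,210+95/4,.034)):
    p=ray(ci,u,v,h); q=p[:2]-c; print(n,p,np.hypot(*q),np.degrees(np.arctan2(q[1],q[0])))
s=r.sense(); R=np.array(s['ee_rot']); print('tool y ang',np.degrees(np.arctan2(R[1,1],R[0,1])))
E
```

```text
hole [ 0.53656466 -0.09509453  0.056     ] 0.07414752694407517 175.66436832990684
slotL [ 0.50596629 -0.12415084  0.046     ] 0.10713187475482004 -167.3557443581168
slotR [ 0.51759289 -0.15451744  0.046     ] 0.10736874566649814 -149.9179714510035
knobtop [0.47376049 0.20474069 0.08      ] 0.33465161808345223 114.11707983470951
flange [0.46849139 0.20199595 0.034     ] 0.33435203787461026 115.13343598516687
tool y ang -112.33813132014781
```

Call:
play_rows(commands="0.56 -0.89 0 0 0 0.363;0.56 -0.89 0 0 0 0.363;0.56 -0.89 0 0 0 0.363;0.56 -0.89 0 0 0 0.363;0.56 -0.89 0 0 0 0.363;0.56 -0.89 0 0 0 0.363;0.56 -0.89 0 0 0 0.363;0.56 -0.89 0 0 0 0.363;0.56 -0.89 0 0 0 0.363;0.56 -0.89 0 0 0 0.363;0.56 -0.89 0 0 0 0.363;0.56 -0.89 0 0 0 0.363;0.56 -0.89 0 0 0 0.363;0.56 -0.89 0 0 0 0.363;0 0 0 0 0 0;0 0 0 0 0 0", grip=60)

```text
time_s: 1.75
tcp_pos: [0.4727, 0.2037, 0.2223]
ee_rot: [[0.932, 0.362, -0.001], [0.362, -0.932, -0.0], [-0.001, -0.0, -1.0]]
wrist_force: [-1.5, 0.5, 0.6]
gripper_width: 0.691
gripper_force: 0.0
```

```bash
python3 - <<'E'
from h import *
s=r.sense(); R=np.array(s['ee_rot']); print(s['time_s'],s['tcp_pos'],R[:,2],np.degrees(np.arctan2(R[1,1],R[0,1])),s['joints'],s['wrist_force'])
im,d,ci=cap('wrist','w1.png'); np.savez('/tmp/w1',im=im,d=d,**ci)
E
```

```text
1.75 [0.47269507 0.20374177 0.22225439] [-5.73252020e-04 -1.75475021e-04 -9.99999820e-01] -68.77047269990709 [ 4.13946446e+01  1.13137161e+01 -1.48166154e+01 -1.57858134e-02
 -6.39009569e+01  6.98418319e+01] [-1.48999455  0.48797746  0.55496234]
```

View pics/w1.png

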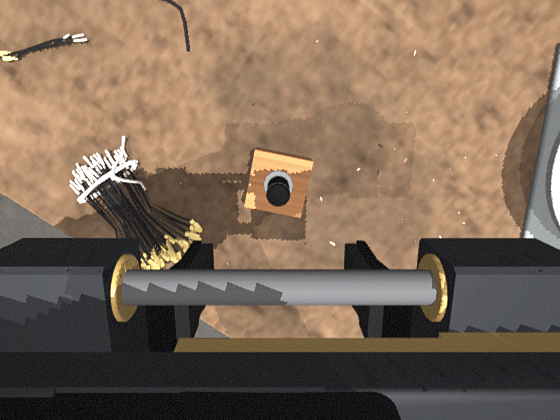

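The wrist view shows the rest at about (278,190), with the knob top at about (278,194) and the flange ring around (277,184).

```bash
python3 - <<'E'
from h import *
z=np.load('/tmp/w1.npz'); ci={k:z[k] for k in('mtx','R','t')}; im,d=z['im'],z['d']; P=pts(d,ci)
hsv=cv2.cvtColor(im,cv2.COLOR_BGR2HSV)
roi=np.zeros(d.shape,bool); roi[140:230,230:330]=1
m=roi&(hsv[...,2]<60)&(P[...,2]>.074)
print('knobtop',m.sum(),np.median(P[m],0),cv2.minEnclosingCircle(P[m][:,:2].astype(np.float32)))
v,u=np.where(m); print(u.mean(),v.mean(),ray(ci,u.mean(),v.mean(),.08))
m=roi&(hsv[...,1]>90)&(abs(P[...,2]-.03)<.003)
print('rest',m.sum(),cv2.minAreaRect(P[m][:,:2].astype(np.float32)),np.median(P[m][:,2]))
m=roi&(hsv[...,1]<60)&(hsv[...,2]>90)&(abs(P[...,2]-.034)<.004)
print('fl',m.sum(),cv2.minEnclosingCircle(P[m][:,:2].astype(np.float32)))
E
```

```text
knobtop 414 [0.475072   0.20531656 0.08020824] ((0.5012346506118774, 0.2152925282716751), 0.0378878079354763)
277.7463768115942 193.8913043478261 [0.47497955 0.20526911 0.08      ]
rest 2568 ((0.47357770800590515, 0.2047632783651352), (0.05651479214429855, 0.05605025589466095), 9.632795333862305) 0.030529408540835197
fl 213 ((0.4740038216114044, 0.20509974658489227), 0.013727735728025436)
```

Call:
play_rows(commands="0.05 0.04 -0.7 0 0 0;0 0 -0.9 0 0 0;0 0 -0.9 0 0 0;0 0 -0.9 0 0 0;0 0 -0.9 0 0 0;0 0 -0.8 0 0 0;0 0 -0.6 0 0 0;0 0 -0.27 0 0 0;0 0 0 0 0 0;0 0 0 0 0 0")

```text
time_s: 2.8
tcp_pos: [0.4746, 0.2064, 0.0442]
ee_rot: [[0.931, 0.365, 0.001], [0.365, -0.931, 0.001], [0.001, -0.0, -1.0]]
wrist_force: [0.9, -0.1, -1.0]
gripper_width: 0.687
gripper_force: 0.0
```

Call:
play_rows(commands="0 0 0 0 0 0;0 0 0 0 0 0;0 0 0 0 0 0;0 0 0 0 0 0;0 0 0 0 0 0;0 0 0 0 0 0;0 0 0 0 0 0", grip=10)

```text
time_s: 3.5
tcp_pos: [0.4742, 0.2054, 0.0435]
ee_rot: [[0.931, 0.364, 0.0], [0.364, -0.931, -0.0], [-0.0, 0.0, -1.0]]
wrist_force: [0.5, -0.3, 0.9]
gripper_width: 0.219
gripper_force: 30.0
```

Call:
play_rows(commands="0 0 0.3 0 0 0;0 0 0.7 0 0 0;0 0 1 0 0 0;0 0 1 0 0 0;0 0 1 0 0 0;-0.033 -0.93 0 0 0 0;-0.033 -0.93 0 0 0 0;-0.033 -0.93 0 0 0 0;-0.033 -0.93 0 0 0 0;-0.033 -0.93 0 0 0 0;-0.033 -0.93 0 0 0 0;-0.033 -0.93 0 0 0 0;-0.033 -0.93 0 0 0 0;-0.033 -0.93 0 0 0 0;-0.033 -0.93 0 0 0 0;-0.033 -0.93 0 0 0 0;-0.033 -0.93 0 0 0 0;-0.033 -0.93 0 0 0 0;0 0 0 0 0 0;0 0 0 0 0 0")

```text
time_s: 5.5
tcp_pos: [0.4609, -0.1575, 0.1636]
ee_rot: [[0.932, 0.362, -0.0], [0.362, -0.932, 0.0], [-0.0, -0.0, -1.0]]
wrist_force: [-0.1, -0.1, -1.4]
gripper_width: 0.219
gripper_force: 30.0
```

```bash
python3 - <<'E'
from h import *
s=r.sense(); R=np.array(s['ee_rot']); print(s['time_s'],s['tcp_pos'],s['wrist_force'],s['gripper_width'])
im,d,ci=cap('wrist','w2.png'); np.savez('/tmp/w2',im=im,d=d,**ci)
P=pts(d,ci); m=(abs(P[...,2]-.056)<.003)&(P[...,1]<.05)&(P[...,0]<.75)
print('disc',cv2.minEnclosingCircle(P[m][:,:2].astype(np.float32)))
E
```

```text
5.5 [ 0.46089777 -0.15754396  0.16355553] [-0.12540941 -0.12284076 -1.36437617] 0.21944000854943146
disc ((0.5912259221076965, -0.10976331681013107), 0.09191027283668518)
```

View pics/w2.png

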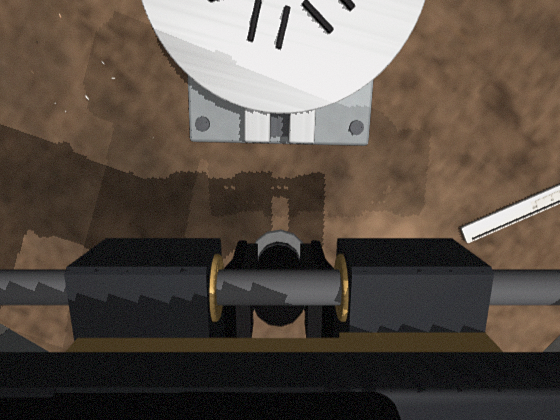

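The wrist view shows the disc rim at the top and the slot gap at about u=280, v=125 between the white cheeks at u≈258 and 302. The base's near edge runs from (191,142) to (368,144), and the pin is held upright.

```bash
python3 - <<'E'
from h import *
from scipy.optimize import least_squares
z=np.load('/tmp/w2.npz'); ci={k:z[k] for k in('mtx','R','t')}; im,d=z['im'],z['d']; P=pts(d,ci)
m=((abs(P[...,2]-.056)<.004)&(P[...,0]<.75)); m[160:]=0
pts2=[]
for u in range(165,405,4):
    vs=np.where(m[:,u])[0]
    if len(vs): pts2.append(ray(ci,u,vs.max()+.5,.056)[:2])
pts2=np.array(pts2)
f=least_squares(lambda c:np.hypot(*(pts2-c).T)-.095,[.61,-.1],loss='soft_l1',f_scale=.001); c=f.x; print('c',c,np.std(f.fun))
g=cv2.cvtColor(im,cv2.COLOR_BGR2GRAY).astype(int)
for v in(118,125,132,138): print(v,g[v,236:326:3])
v=slice(112,140); print('z cheek',np.median(P[118:138,255:262,2]),np.median(P[118:138,298:306,2]))
for row in(120,130):
    a=g[row]; 
    L=max(u for u in range(245,278) if a[u]>150 and a[u]<256); Rr=min(u for u in range(282,316) if a[u]>150)
    p=ray(ci,(L+Rr)/2,row,.044); w=np.linalg.norm(ray(ci,L+.5,row,.044)-ray(ci,Rr-.5,row,.044)); q=p[:2]-c; print(row,L,Rr,p,w,np.hypot(*q),np.degrees(np.arctan2(q[1],q[0])))
# base corners
a,b=[ray(ci,u,v,P[100,210,2]) for u,v in((191,142),(368,144))]; print(P[100,210],a,b,np.linalg.norm(a-b)); q=(a+b)[:2]/2-c; print(np.hypot(*q),np.degrees(np.arctan2(q[1],q[0])),'edge normal',np.degrees(np.arctan2(*(b-a)[[1,0]]))-90)
th=np.radians(-158.6);print('tip xy',[ (c+.075*np.array([np.cos(t),np.sin(t)])) for t in np.radians([-158.6,-159.6])])
E
```

```text
c [ 0.61343599 -0.10140142] 0.0001736479310935215
118 [155  87  89 185 215 220 216 225 215 215 226 195 110 109  99 104  56  56
 171 221 222 223 225 222 222 226 201 168 166 161]
125 [161  93  86 184 214 217 218 220 219 217 223 186 106 103  98 107  57  55
 183 220 223 221 224 222 223 225 198 164 167 164]
132 [160  96  87 185 215 220 218 220 219 218 225 180 107 105  99 106  53  54
 195 222 223 222 223 220 220 228 166 167 169 165]
138 [160  95  89 187 213 218 218 223 220 220 227 158 166 161 167  89  94  88
 201 221 223 222 227 220 220 228 141 167 166 170]
z cheek 0.044433750834900414 0.044447361218063
120 269 290 [ 0.51964802 -0.13557157  0.044     ] 0.014580968011458398 0.0998187511838443 -159.98159264147867
130 269 291 [ 0.51311949 -0.13850032  0.044     ] 0.01540862101332943 0.10695666399969761 -159.70466972950382
[ 0.51335424 -0.07766955  0.00867241] [ 0.47575234 -0.07365661  0.00867241] [ 0.52748536 -0.21165426  0.00867241] 0.14737590204087722
0.11918458471821577 -159.74887485383337 edge normal -159.4498136543299
tip xy [array([ 0.5436068 , -0.12876718]), array([ 0.54313984, -0.12754432])]
```

Call:
play_rows(commands="0.4 0.15 0 0 0 0;0.7 0.26 -0.2 0 0 0;0.8 0.3 -0.4 0 0 0;0.5 0.2 -0.4 0 0 0;0.31 0.1 -0.4 0 0 0;0 0 -0.4 0 0 0;0 0 -0.2 0 0 0;0 0 0 0 0 0;0 0 0 0 0 0")

```text
time_s: 6.45
tcp_pos: [0.5423, -0.1272, 0.1039]
ee_rot: [[0.931, 0.364, 0.0], [0.364, -0.931, -0.0], [0.0, 0.0, -1.0]]
wrist_force: [0.6, -0.5, -1.3]
gripper_width: 0.218
gripper_force: 30.0
```

```bash
cat >> h.py <<'E'
def ang():
    """carrier angle of hole from scene, side and wrist views (dark blob at r=75 on the face)"""
    t=r.sense()['time_s']; out=[]
    im,d,ci=cap('scene')
    K,R,tt=np.array(ci['mtx']),np.array(ci['R']),np.array(ci['t']).ravel()
    c=np.array([.611,-.1008]); g=cv2.cvtColor(im,cv2.COLOR_BGR2GRAY)
    a=np.radians(np.arange(0,360,1)); v=[]
    for rr in(.071,.075,.079):
        X=np.c_[c[0]+rr*np.cos(a),c[1]+rr*np.sin(a),np.full(360,.056)]
        p=(X@R.T+tt)@K.T; p=(p[:,:2]/p[:,2:]).astype(np.float32)
        v.append(cv2.remap(g,p[:,:1],p[:,1:],1).ravel())
    return t,np.mean(v,0),im
E
python3 - <<'E'
from h import *
s=r.sense(); print(s['time_s'],s['tcp_pos'],s['wrist_force'])
t,v,im=ang(); print(t,v[::5].astype(int))
cv2.imwrite('pics/s3.png',cv2.resize(im[190:300,270:400],None,fx=5,fy=5,interpolation=cv2.INTER_CUBIC))
E
```

```text
6.45 [ 0.54231868 -0.12715902  0.10385754] [ 0.64661507 -0.49991363 -1.31832125]
6.45 [ 71  41  25  23  23  23  46  26  23  23  23  22  23  23  26  28  40  44
 146 213 203 111 101 211 208 208 211 209 157  96  97 121 119 121 121 120
 119 120 121 120 116 119 122 181 190 127 121 122 122 129 147 210 214 214
 213 213 228 232 175  99 173 196 180  82  51  78 186 226 215 106  63  65]
```

View pics/s3.png

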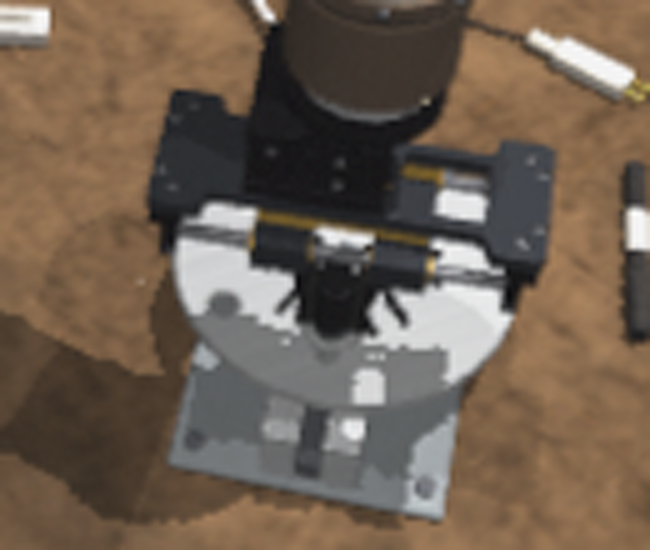

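The crop shows the hole at scene pixel (315,251), about 147°, which matches 0.9 rad/s, and the pin above the face in line with the slot. I'll wait for the hole to pass at about 7.5 s, then touch down.

Call:
play_rows(commands="0 0 0 0 0 0;0 0 0 0 0 0;0 0 0 0 0 0;0 0 0 0 0 0;0 0 0 0 0 0;0 0 0 0 0 0;0 0 0 0 0 0;0 0 0 0 0 0;0 0 0 0 0 0;0 0 0 0 0 0;0 0 -0.06 0 0 0;0 0 -0.08 0 0 0;0 0 -0.06 0 0 0;0 0 -0.03 0 0 0;0 0 -0.02 0 0 0;0 0 0 0 0 0")

```text
time_s: 8.1
tcp_pos: [0.5425, -0.1269, 0.0958]
ee_rot: [[0.931, 0.364, -0.0], [0.364, -0.931, -0.0], [-0.0, -0.0, -1.0]]
wrist_force: [-0.6, -0.1, -1.8]
gripper_width: 0.222
gripper_force: 30.0
```

```bash
python3 - <<'E'
from h import *
s=r.sense(); print(s['time_s'],s['tcp_pos'],s['wrist_force'])
E
```

```text
8.1 [ 0.54254554 -0.12689094  0.09583964] [-0.63266804 -0.06348956 -1.77044772]
```

Call:
play_rows(commands="0 0 -0.02 0 0 0;0 0 0 0 0 0")

```text
time_s: 8.3
tcp_pos: [0.5428, -0.127, 0.0955]
ee_rot: [[0.931, 0.364, 0.001], [0.364, -0.931, -0.0], [0.0, 0.0, -1.0]]
wrist_force: [-0.3, -1.3, -0.5]
gripper_width: 0.22
gripper_force: 30.0
```

Call:
play_rows(commands="0 0 -0.02 0 0 0;0 0 0 0 0 0")

```text
time_s: 8.5
tcp_pos: [0.5434, -0.1272, 0.0954]
ee_rot: [[0.931, 0.364, 0.002], [0.364, -0.931, -0.001], [0.002, 0.001, -1.0]]
wrist_force: [-0.1, -1.0, 1.7]
gripper_width: 0.223
gripper_force: 30.0
```

Call:
play_rows(commands="0 0 -0.02 0 0 0;0 0 0 0 0 0")

```text
time_s: 8.7
tcp_pos: [0.5437, -0.1275, 0.0953]
ee_rot: [[0.931, 0.365, 0.003], [0.365, -0.931, -0.001], [0.002, 0.002, -1.0]]
wrist_force: [-0.3, -3.6, 4.5]
gripper_width: 0.223
gripper_force: 30.0
```

```bash
cat >> h.py <<'E'
def polar(im,ci,c=(.6125,-.1012)):
    K,R,tt=np.array(ci['mtx']),np.array(ci['R']),np.array(ci['t']).ravel()
    a=np.radians(np.arange(-90,130,.5)); rr=np.arange(.02,.088,.001)
    A,B=np.meshgrid(a,rr); X=np.stack([c[0]+B*np.cos(A),c[1]+B*np.sin(A),np.full(A.shape,.058)],-1)
    p=(X@R.T+tt)@K.T; p=(p[...,:2]/p[...,2:]).astype(np.float32)
    return cv2.remap(cv2.cvtColor(im,cv2.COLOR_BGR2GRAY),p[...,0],p[...,1],1)
def speed(n=8):
    ps=[];ts=[]
    for k in range(n):
        ts.append(r.sense()['time_s']); im,d,ci=cap('wrist'); ps.append(polar(im,ci))
    cv2.imwrite('pics/w_last.png',im)
    o=[]
    for k in (n//2,n-1):
        T=ps[0][:36,60:-60]; m=cv2.matchTemplate(ps[k][:36,:],T,cv2.TM_CCOEFF_NORMED).ravel(); i=m[52:].argmax()+52
        o.append((round((i-60)*.5/(ts[k]-ts[0])*np.pi/180,3),round(float(m[i]),2)))
    return ts[-1],o,ps
E
python3 - <<'E'
from h import *
t,o,ps=speed(); print(t,o); s=r.sense(); print(s['time_s'],s['wrist_force'],s['tcp_pos'])
cv2.imwrite('pics/p.png',np.vstack([ps[0],ps[-1]]))
E
```

```text
9.05 [(np.float64(0.0), 1.0), (np.float64(0.0), 1.0)]
9.1 [ 0.75966843 -4.10272991  5.95943808] [ 0.54364303 -0.12742052  0.09529043]
```

View pics/p.png

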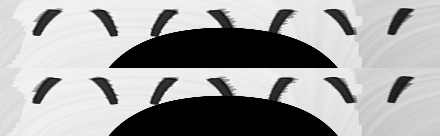

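The polar strips are identical, so the carrier has stalled at about 7 N press. I'll back off.

Call:
play_rows(commands="0 0 0.02 0 0 0;0 0 0 0 0 0")

```text
time_s: 9.3
tcp_pos: [0.5433, -0.1271, 0.0953]
ee_rot: [[0.931, 0.364, 0.002], [0.364, -0.931, -0.0], [0.002, 0.001, -1.0]]
wrist_force: [0.9, -3.5, 3.4]
gripper_width: 0.221
gripper_force: 30.0
```

```bash
python3 - <<'E'
from h import *
t,o,ps=speed(9); print(t,o); s=r.sense(); print(s['time_s'],s['wrist_force'],s['tcp_pos'])
E
```

```text
9.7 [(np.float64(0.0), 1.0), (np.float64(0.0), 1.0)]
9.75 [ 0.54340235 -2.98378714  5.06112773] [ 0.54329393 -0.1270172   0.09530714]
```

Call:
play_rows(commands="0 0 0.02 0 0 0;0 0 0 0 0 0")

```text
time_s: 9.95
tcp_pos: [0.5428, -0.1268, 0.0954]
ee_rot: [[0.931, 0.364, 0.0], [0.364, -0.931, 0.0], [0.0, 0.0, -1.0]]
wrist_force: [1.2, -3.0, 3.2]
gripper_width: 0.22
gripper_force: 30.0
```

```bash
python3 - <<'E'
from h import *
t,o,ps=speed(9); print(t,o); s=r.sense(); print(s['time_s'],s['wrist_force'],s['tcp_pos'])
E
```

```text
10.35 [(np.float64(0.0), 1.0), (np.float64(0.0), 1.0)]
10.4 [ 0.94810819 -2.45594775  3.85803777] [ 0.54271914 -0.12688793  0.09537306]
```

Call:
play_rows(commands="0 0 0.015 0 0 0;0 0 0 0 0 0")

```text
time_s: 10.6
tcp_pos: [0.5419, -0.1267, 0.0954]
ee_rot: [[0.931, 0.364, -0.002], [0.364, -0.931, 0.0], [-0.001, -0.001, -1.0]]
wrist_force: [0.9, -2.6, 2.9]
gripper_width: 0.217
gripper_force: 30.0
```

```bash
python3 - <<'E'
from h import *
t,o,ps=speed(9); print(t,o); s=r.sense(); print(s['time_s'],s['wrist_force'],s['tcp_pos'])
E
```

```text
11.0 [(np.float64(0.305), 0.96), (np.float64(0.349), 0.91)]
11.05 [ 1.24475355 -1.18284803  1.46939097] [ 0.54218088 -0.12676097  0.09546789]
```

Call:
play_rows(commands="0 0 0 0 0 0;0 0 0 0 0 0;0 0 0 0 0 0;0 0 0 0 0 0;0 0 0 0 0 0;0 0 0 0 0 0;0 0 0 0 0 0;0 0 0 0 0 0;0 0 0 0 0 0;0 0 0 0 0 0")

```text
time_s: 12.05
tcp_pos: [0.5424, -0.1268, 0.0957]
ee_rot: [[0.931, 0.364, -0.0], [0.364, -0.931, 0.0], [-0.0, -0.0, -1.0]]
wrist_force: [-0.3, -0.0, -0.3]
gripper_width: 0.219
gripper_force: 30.0
```

```bash
python3 - <<'E'
from h import *
t,o,ps=speed(9); print(t,o); s=r.sense(); print(s['time_s'],s['wrist_force'],s['tcp_pos'])
t,v,im=ang(); print(t,v[::5].astype(int))
p=ps[-1]; print(np.argmin(p[50:60].mean(0))*.5-90, p[50:60].mean(0)[::10].astype(int))
E
```

```text
12.45 [(np.float64(0.873), 0.89), (np.float64(0.873), 0.78)]
12.5 [ 0.69476834  0.15163265 -0.82196027] [ 0.54257416 -0.12689563  0.09579019]
12.5 [ 73  46  27  23  24  24  24  24  25  24  24  23  27  24  22  28  37  45
  42 112 213 209 114  93 200 210 213 214 214 203 147 123 119 119 120 120
 122 121 120 116 107 118 122 180 195 160 120 121 120 120 127 198 214 214
 214 215 228 165 101 188 164 142  64  62  99 167 138 210 165  84  75  82]
-27.0 [219 218 237 235 235 237 232 233 236 234  96 119  73   0   0   0   0   0
   0   0   0   0   0   0   0   0   0   0   0   0   0   0  20 203 228 228
 220 203 205 202 203 198 199 202]
```

Call:
play_rows(commands="0 0 -0.012 0 0 0;0 0 0 0 0 0;0 0 0 0 0 0")

```text
time_s: 12.85
tcp_pos: [0.5427, -0.1269, 0.0955]
ee_rot: [[0.931, 0.364, 0.0], [0.364, -0.931, -0.0], [0.0, 0.0, -1.0]]
wrist_force: [0.2, -0.9, -0.9]
gripper_width: 0.223
gripper_force: 30.0
```

```bash
python3 - <<'E'
from h import *
for i in range(2):
    t,o,ps=speed(7); print(t,o); s=r.sense(); print(s['time_s'],s['wrist_force'],s['tcp_pos'])
E
```

```text
13.15 [(np.float64(0.814), 0.91), (np.float64(0.785), 0.84)]
13.2 [ 0.98498346 -0.73358264  0.1879119 ] [ 0.54266826 -0.12693073  0.09550562]
13.5 [(np.float64(0.756), 0.92), (np.float64(0.756), 0.86)]
13.55 [-0.01809163 -0.42945032  0.61963589] [ 0.54267276 -0.12694581  0.09551812]
```

Call:
play_rows(commands="0 0 -0.012 0 0 0;0 0 0 0 0 0")

```text
time_s: 13.75
tcp_pos: [0.5431, -0.1271, 0.0955]
ee_rot: [[0.931, 0.364, 0.001], [0.364, -0.931, -0.0], [0.001, 0.001, -1.0]]
wrist_force: [0.1, -0.9, 1.2]
gripper_width: 0.221
gripper_force: 30.0
```

```bash
python3 - <<'E'
from h import *
for i in range(2):
    t,o,ps=speed(7); print(t,o); s=r.sense(); print(s['time_s'],s['wrist_force'],s['tcp_pos'])
E
```

```text
14.05 [(np.float64(0.465), 0.95), (np.float64(0.407), 0.93)]
14.1 [ 1.64005412 -2.37200621  2.11914301] [ 0.54300758 -0.12703922  0.09543922]
14.4 [(np.float64(0.233), 0.97), (np.float64(0.233), 0.96)]
14.45 [ 0.72190162 -3.63400908  2.9353107 ] [ 0.54294233 -0.12704542  0.09538586]
```

Call:
play_rows(commands="0 0 0.006 0 0 0;0 0 0 0 0 0")

```text
time_s: 14.65
tcp_pos: [0.5428, -0.1269, 0.0954]
ee_rot: [[0.931, 0.364, 0.0], [0.364, -0.931, -0.0], [0.0, 0.0, -1.0]]
wrist_force: [1.3, -2.4, 3.7]
gripper_width: 0.225
gripper_force: 30.0
```

```bash
cat >> h.py <<'E'
def rep(n=7):
    t,o,ps=speed(n); s=r.sense(); print(t,o,np.round(s['wrist_force'],1),np.round(s['tcp_pos'],4))
    t,v,im=ang(); print(t,'120..200:',v[120:202:3].astype(int)); p=ps[-1][50:60].mean(0); print('w',[(int(i*.5-90),int(p[i])) for i in range(0,440,8) if 20<p[i]<150])
E
python3 -c "
from h import *
rep()"
```

```text
14.95 [(np.float64(0.116), 0.98), (np.float64(0.087), 0.97)] [ 1.6 -2.7  3.4] [ 0.5427 -0.127   0.0954]
15.0 120..200: [203 215 215 216 216 216 216 216 213 190 153 130 121 122 122 121 121 121
 122 122 122 121 119 119 119 113 104 105]
w [(-30, 109)]
```

Call:
play_rows(commands="0 0 0.006 0 0 0;0 0 0 0 0 0;0 0 0 0 0 0;0 0 0 0 0 0")

```text
time_s: 15.45
tcp_pos: [0.5425, -0.1269, 0.0954]
ee_rot: [[0.931, 0.364, -0.0], [0.364, -0.931, 0.0], [-0.0, -0.0, -1.0]]
wrist_force: [1.9, -3.1, 2.3]
gripper_width: 0.222
gripper_force: 30.0
```

```bash
python3 -c "
from h import *
rep()"
```

```text
15.75 [(np.float64(0.116), 0.98), (np.float64(0.145), 0.97)] [ 1.4 -1.4  2.5] [ 0.5425 -0.1269  0.0954]
15.8 120..200: [202 215 216 216 216 216 216 216 213 191 153 130 122 122 122 121 121 121
 121 121 122 122 121 121 119 114 106 106]
w [(-30, 97)]
```

Call:
play_rows(commands="0 0 0.006 0 0 0;0 0 0 0 0 0;0 0 0 0 0 0;0 0 0 0 0 0;0 0 0 0 0 0;0 0 0 0 0 0")

```text
time_s: 16.45
tcp_pos: [0.5424, -0.1268, 0.0954]
ee_rot: [[0.931, 0.364, -0.001], [0.364, -0.931, 0.0], [-0.0, -0.0, -1.0]]
wrist_force: [0.8, -2.2, 1.5]
gripper_width: 0.222
gripper_force: 30.0
```

```bash
python3 -c "
from h import *
rep()"
```

```text
16.75 [(np.float64(0.407), 0.95), (np.float64(0.436), 0.91)] [ 0.2 -1.5  1.4] [ 0.5424 -0.1268  0.0955]
16.8 120..200: [201 214 214 214 214 214 215 215 213 190 153 130 123 123 123 123 122 122
 122 122 122 122 122 121 120 115 102 106]
w [(-30, 93)]
```

Call:
play_rows(commands="0 0 0 0 0 0;0 0 0 0 0 0;0 0 0 0 0 0;0 0 0 0 0 0;0 0 0 0 0 0;0 0 0 0 0 0;0 0 0 0 0 0;0 0 0 0 0 0")

```text
time_s: 17.65
tcp_pos: [0.5425, -0.1268, 0.0955]
ee_rot: [[0.931, 0.364, -0.0], [0.364, -0.931, 0.0], [-0.0, -0.0, -1.0]]
wrist_force: [0.1, -0.0, -0.2]
gripper_width: 0.224
gripper_force: 30.0
```

```bash
python3 -c "
from h import *
rep(6)"
```

```text
17.9 [(np.float64(0.698), 0.93), (np.float64(0.698), 0.88)] [-0.9 -0.6 -0.4] [ 0.5425 -0.1268  0.0955]
17.95 120..200: [199 214 214 214 216 214 213 212 212 190 153 130 122 121 121 121 121 121
 121 120 121 121 122 122 122 116 103 107]
w [(-30, 96), (98, 66), (102, 54), (106, 68), (110, 117)]
```

Call:
play_rows(commands="0 0 -0.008 0 0 0;0 0 0 0 0 0;0 0 0 0 0 0")

```text
time_s: 18.3
tcp_pos: [0.5427, -0.1269, 0.0955]
ee_rot: [[0.931, 0.364, 0.0], [0.364, -0.931, -0.0], [0.0, 0.0, -1.0]]
wrist_force: [0.2, -0.8, 0.1]
gripper_width: 0.224
gripper_force: 30.0
```

```bash
python3 -c "
from h import *
rep(6)"
```

```text
18.55 [(np.float64(0.582), 0.93), (np.float64(0.593), 0.89)] [-0.5 -2.1 -0.1] [ 0.5427 -0.1269  0.0955]
18.6 120..200: [197 185 112  86  79 108 182 212 209 189 152 129 122 121 119 120 121 122
 122 122 122 121 121 121 121 115 106 108]
w [(-30, 107), (70, 21), (122, 89), (126, 65)]
```

Call:
play_rows(commands="0 0 -0.008 0 0 0;0 0 0 0 0 0")

```text
time_s: 18.85
tcp_pos: [0.543, -0.127, 0.0954]
ee_rot: [[0.931, 0.364, 0.001], [0.364, -0.931, -0.0], [0.001, 0.001, -1.0]]
wrist_force: [0.9, -2.1, 1.4]
gripper_width: 0.222
gripper_force: 30.0
```

```bash
python3 -c "
from h import *
rep(5)"
```

```text
19.05 [(np.float64(0.349), 0.97), (np.float64(0.349), 0.96)] [ 0.1 -2.   2.5] [ 0.5429 -0.127   0.0954]
19.1 120..200: [199 211 213 212 210 184 115  95  95 107 130 128 120 122 122 122 123 121
 120 121 121 122 122 122 121 116 107 109]
w [(-30, 116), (70, 23)]
```

Call:
play_rows(commands="0 0 0.005 0 0 0;0 0 0 0 0 0;0 0 0 0 0 0")

```text
time_s: 19.45
tcp_pos: [0.5427, -0.1269, 0.0954]
ee_rot: [[0.931, 0.364, 0.0], [0.364, -0.931, -0.0], [0.0, 0.0, -1.0]]
wrist_force: [-0.7, -1.8, 2.3]
gripper_width: 0.224
gripper_force: 30.0
```

```bash
python3 -c "
from h import *
rep(5)"
```

```text
19.65 [(np.float64(0.262), 0.97), (np.float64(0.218), 0.97)] [ 1.3 -1.5  3.2] [ 0.5427 -0.1269  0.0954]
19.7 120..200: [203 213 209 209 210 212 212 210 189 126  97  94  98 111 120 120 121 121
 121 122 121 120 120 120 121 117 106 107]
w [(-30, 106), (70, 20)]
```

Call:
play_rows(commands="0 0 0.005 0 0 0;0 0 0 0 0 0;0 0 0 0 0 0;0 0 0 0 0 0;0 0 0 0 0 0")

```text
time_s: 20.25
tcp_pos: [0.5426, -0.1269, 0.0954]
ee_rot: [[0.931, 0.364, -0.0], [0.364, -0.931, 0.0], [-0.0, -0.0, -1.0]]
wrist_force: [0.8, -1.9, 2.1]
gripper_width: 0.222
gripper_force: 30.0
```

```bash
python3 -c "
from h import *
rep(5)"
```

```text
20.45 [(np.float64(0.262), 0.97), (np.float64(0.262), 0.96)] [ 1.3 -2.5  3.1] [ 0.5426 -0.1269  0.0954]
20.5 120..200: [201 214 213 214 215 212 209 209 208 187 150 128 116 103  97  95  98 111
 120 120 121 121 122 123 121 116 106 106]
w [(-30, 99)]
```

Call:
play_rows(commands="0 0 0 0 0 0;0 0 0 0 0 0;0 0 0 0 0 0;0 0 0 0 0 0;0 0 0 0 0 0;0 0 0 0 0 0;0 0 0 0 0 0;0 0 0 0 0 0")

```text
time_s: 21.35
tcp_pos: [0.5426, -0.1269, 0.0954]
ee_rot: [[0.931, 0.364, -0.0], [0.364, -0.931, 0.0], [0.0, -0.0, -1.0]]
wrist_force: [0.1, -2.0, 1.8]
gripper_width: 0.22
gripper_force: 30.0
```

```bash
python3 -c "
from h import *
rep(5)"
```

```text
21.55 [(np.float64(0.262), 0.97), (np.float64(0.305), 0.96)] [ 0.2 -2.3  1.9] [ 0.5426 -0.1269  0.0954]
21.6 120..200: [202 214 214 214 214 214 214 213 209 188 152 128 118 117 118 119 120 120
 118 104 102 119 117 115 119 115 107 106]
w [(-30, 98)]
```

Call:
play_rows(commands="0 0 0 0 0 0;0 0 0 0 0 0;0 0 0 0 0 0;0 0 0 0 0 0;0 0 0 0 0 0;0 0 0 0 0 0;0 0 0 0 0 0;0 0 0 0 0 0;0 0 0 0 0 0;0 0 -0.03 0 0 0;0 0 -0.03 0 0 0;0 0 -0.03 0 0 0")

```text
time_s: 22.85
tcp_pos: [0.5438, -0.1279, 0.0949]
ee_rot: [[0.931, 0.365, 0.003], [0.365, -0.931, -0.002], [0.002, 0.003, -1.0]]
wrist_force: [-1.6, -4.2, 12.3]
gripper_width: 0.221
gripper_force: 30.0
```

Call:
play_rows(commands="0 0 0.05 0 0 0;0 0 0 0 0 0")

```text
time_s: 23.05
tcp_pos: [0.5436, -0.1273, 0.0953]
ee_rot: [[0.931, 0.364, 0.003], [0.364, -0.931, -0.001], [0.002, 0.002, -1.0]]
wrist_force: [-0.6, -3.6, 5.0]
gripper_width: 0.22
gripper_force: 30.0
```

```bash
python3 - <<'E'
from h import *
rep(3)
im,d,ci=cap('scene'); cv2.imwrite('pics/s4.png',cv2.resize(im[225:290,290:370],None,fx=8,fy=8,interpolation=cv2.INTER_CUBIC))
E
```

```text
23.15 [(np.float64(0.0), 1.0), (np.float64(0.0), 1.0)] [ 2.1 -2.8  5.7] [ 0.5436 -0.1273  0.0953]
23.2 120..200: [201 212 213 213 212 213 213 213 211 189 152 122 122 121 121 122 121 120
 120 121 121 119 118 118 119 117 107 104]
w [(-30, 139), (70, 45)]
```

View pics/s4.png

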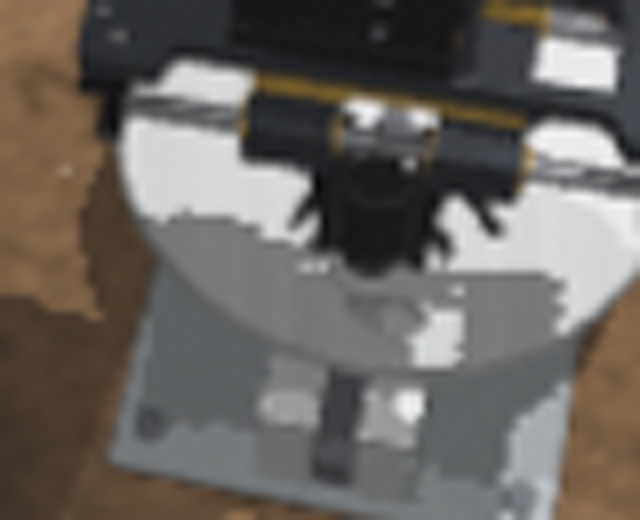

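The crop shows a dark ellipse at about (395,315), just to the right of the pin nose, so the hole may have slipped slightly past. I'll compute where it is.

```bash
python3 - <<'E'
from h import *
ci=cams.camera_info('scene'); im=cv2.imread('pics/s4.png',0)
print(im[280:350:5,330:440:6])
c=np.array([.611,-.1008])
for u,v in((340,264.4),(336.6,262.5)):
    p=ray(ci,u,v,.056); q=p[:2]-c; print(p,np.hypot(*q),np.degrees(np.arctan2(q[1],q[0]))%360)
K,R,t=np.array(ci['mtx']),np.array(ci['R']),np.array(ci['t']).ravel()
s=np.array(r.sense()['tcp_pos'])
for dz,n in((-.0395,'tip'),(-.0095,'flange'),(.036,'top')):
    p=K@(R@(s+[0,0,dz])+t); p=p[:2]/p[2]; print(n,p,(p-[290,225])*8)
for b in(190,195,200,205,210):
    X=np.r_[c+.075*np.array([np.cos(np.radians(b)),np.sin(np.radians(b))]),.056]; p=K@(R@X+t); print(b,(p[:2]/p[2]-[290,225])*8)
E
```

```text
[[110 109 113 118 114 106 100 100 101 108 117 120 119 121 121 118 119 116
  116]
 [116 110 108 115 118 121 123 124 123 122 119 117 117 119 120 121 120 120
  119]
 [120 116 111 109 112 114 117 119 118 117 117 117 120 120 119 120 119 119
  119]
 [120 119 112 102 100 103 106 107 105 105 108 111 112 113 116 122 123 120
  116]
 [119 119 112  99  92  94  98  96  93  96 102 106 103 103 113 127 135 127
  119]
 [120 120 113 102  94  96  99  97  97 102 109 110 106  99 108 135 158 146
  129]
 [120 120 116 108 100 100 101 100 104 112 118 118 115 105 106 128 163 174
  170]
 [120 121 119 114 108 104 103 103 108 118 124 123 122 115 108 113 149 193
  214]
 [119 121 120 117 114 109 105 105 107 119 127 124 123 120 114 117 149 197
  223]
 [119 120 121 118 118 114 110 109 107 118 126 123 123 123 127 139 166 199
  215]
 [119 120 121 119 119 119 116 112 109 118 125 122 124 128 140 162 190 208
  214]
 [119 120 120 119 119 120 119 117 115 118 119 118 127 146 171 194 207 213
  212]
 [120 120 120 119 119 119 119 120 121 118 114 116 126 157 194 215 212 212
  212]
 [120 121 120 119 120 119 119 120 120 118 116 117 119 143 185 215 214 212
  213]]
[ 0.54651558 -0.1407371   0.056     ] 0.07584992907006609 211.77115068939045
[ 0.5469728  -0.13019415  0.056     ] 0.07045210586491171 204.65931188274385
tip [335.05439721 262.91275411] [360.43517771 303.30203288]
flange [336.03241794 256.14916647] [368.2593435 249.1933318]
top [337.58894399 245.38487481] [380.71155188 163.07899849]
190 [315.49673006 297.91765891]
195 [334.30130231 303.65327101]
200 [353.57457277 308.07964525]
205 [373.15280047 311.15454371]
210 [392.86844819 312.84842673]
```

```bash
cat >> h.py <<'E'
def pol2(im,ci,c,a,zz=.066):
    K,R,tt=np.array(ci['mtx']),np.array(ci['R']),np.array(ci['t']).ravel()
    rr=np.arange(.03,.053,.001); A,B=np.meshgrid(np.radians(a),rr)
    X=np.stack([c[0]+B*np.cos(A),c[1]+B*np.sin(A),np.full(A.shape,zz)],-1)
    p=(X@R.T+tt)@K.T; p=(p[...,:2]/p[...,2:]).astype(np.float32)
    return cv2.remap(cv2.cvtColor(im,cv2.COLOR_BGR2GRAY),p[...,0],p[...,1],1)
def holeang(im,ci,h0=175.5):
    z=np.load('/tmp/scene.npz'); c0={k:z[k] for k in('mtx','R','t')}
    A=pol2(z['im'],c0,(.611,-.1008),np.arange(-180,540,.5)); B=pol2(im,ci,(.6128,-.1013),np.arange(-60,80,.5))
    m=cv2.matchTemplate(A[:,:1440],B,cv2.TM_CCOEFF_NORMED).ravel()[:720]
    i=[k for k in range(1,719) if m[k]==m[max(0,k-20):k+21].max() and m[k]>.3]
    # A angle at index k is -180+.5k ; corresponds now to -60 -> rotation = -60-(-180+.5k)
    return sorted([(round(float(m[k]),2),(h0+120-.5*k)%360) for k in i],reverse=True)[:6]
E
python3 - <<'E'
from h import *
im,d,ci=cap('wrist','w5.png'); print(holeang(im,ci),r.sense()['time_s'],r.sense()['wrist_force'])
im=cv2.imread('pics/w1.png')
z=np.load('/tmp/w2.npz'); print(holeang(z['im'],{k:z[k] for k in('mtx','R','t')}))
E
```

```text
[(0.41, 276.0), (0.39, 84.5), (0.37, 26.5)] 23.35 [ 0.80524302 -2.7694422   6.37590137]
[(1.0, 359.5), (1.0, 359.0), (1.0, 358.5), (1.0, 358.0), (1.0, 357.5), (1.0, 357.0)]
```

```bash
python3 - <<'E'
from h import *
t,v,im=ang(); print(t,v[180:250:2].astype(int))
E
```

```text
23.35 [121 120 119 118 117 119 119 119 114 107 104 103 103 107 119 120 118 115
 131 169 191 186 179 156 125 121 121 121 123 122 120 120 120 120 120]
```

Call:
play_rows(commands="0 0 0.03 0 0 0;0 0 0.015 0 0 0;0 0 0 0 0 0")

```text
time_s: 23.7
tcp_pos: [0.5426, -0.1268, 0.0954]
ee_rot: [[0.931, 0.364, -0.0], [0.364, -0.931, 0.0], [-0.0, -0.0, -1.0]]
wrist_force: [0.4, -1.5, 2.2]
gripper_width: 0.219
gripper_force: 30.0
```

```bash
python3 - <<'E'
from h import *
for i in range(2):
    t,o,ps=speed(4); s=r.sense(); print(t,o,np.round(s['wrist_force'],1),np.round(s['tcp_pos'],4))
    t,v,im=ang(); print(t,v[180:250:2].astype(int))
E
```

```text
23.85 [(np.float64(0.349), 0.97), (np.float64(0.291), 0.96)] [ 1.4 -1.8  2.1] [ 0.5425 -0.1268  0.0954]
23.9 [120 120 120 121 121 121 119 115 107 100 101 107 113 118 119 120 119 123
 128 122 114  97  99 104 115 119 120 120 121 121 121 121 122 122 121]
24.1 [(np.float64(0.349), 0.97), (np.float64(0.349), 0.96)] [ 0.1 -2.1  1.5] [ 0.5425 -0.1268  0.0955]
24.15 [121 121 120 120 120 120 120 119 111 104 102 106 112 116 119 120 123 154
 193 186 135  99  97  97  97  97 104 116 120 119 120 120 121 121 120]
```

Call:
play_rows(commands="0 0 0.02 0 0 0;0 0 0.01 0 0 0;0 0 0 0 0 0;0 0 0 0 0 0;0 0 0 0 0 0;0 0 0 0 0 0;0 0 0 0 0 0;0 0 0 0 0 0;0 0 0 0 0 0;0 0 0 0 0 0;0 0 0 0 0 0;0 0 0 0 0 0;0 0 0 0 0 0;0 0 0 0 0 0;0 0 0 0 0 0;0 0 0 0 0 0;0 0 0 0 0 0;0 0 0 0 0 0;0 0 0 0 0 0;0 0 0 0 0 0")

```text
time_s: 26.2
tcp_pos: [0.5426, -0.1269, 0.0965]
ee_rot: [[0.931, 0.364, -0.0], [0.364, -0.931, 0.0], [-0.0, -0.0, -1.0]]
wrist_force: [-0.4, -1.3, -1.0]
gripper_width: 0.219
gripper_force: 30.0
```

Call:
play_rows(commands="0 0 0 0 0 0;0 0 0 0 0 0;0 0 0 0 0 0;0 0 0 0 0 0;0 0 0 0 0 0;0 0 0 0 0 0;0 0 0 0 0 0;0 0 0 0 0 0;0 0 0 0 0 0;0 0 0 0 0 0;0 0 -0.02 0 0 0;0 0 -0.015 0 0 0;0 0 0 0 0 0")

```text
time_s: 27.5
tcp_pos: [0.5427, -0.127, 0.0955]
ee_rot: [[0.931, 0.364, 0.0], [0.364, -0.931, -0.0], [0.0, 0.0, -1.0]]
wrist_force: [0.4, -0.1, -0.8]
gripper_width: 0.219
gripper_force: 30.0
```

```bash
cat >> h.py <<'E'
def rep2(n=4):
    t,o,ps=speed(n); s=r.sense(); print(t,o[-1],np.round(s['wrist_force'],1),np.round(s['tcp_pos'],4))
    t,v,im=ang(); print(t,'130..240/2:',v[130:240:2].astype(int)); p=ps[-1][50:60].mean(0); print('w',[(int(i*.5-90),int(p[i])) for i in range(0,440,8) if 20<p[i]<150])
E
python3 -c "
from h import *
rep2()"
```

```text
27.65 (np.float64(0.756), 0.92) [-0.3 -0.8 -0.4] [ 0.5427 -0.1269  0.0955]
27.7 130..240/2: [215 216 216 216 216 216 216 214 200 183 153 133 128 122 122 122 122 121
 121 121 120 121 121 121 122 121 121 121 121 120 119 118 116 110 106 104
 105 113 119 121 122 125 157 198 203 192 184 172 138 120 121 119 119 119
 120]
w [(-30, 108), (70, 20)]
```

Call:
play_rows(commands="0 0 0 0 0 0;0 0 0 0 0 0;0 0 0 0 0 0;0 0 0 0 0 0;0 0 0 0 0 0;0 0 0 0 0 0;0 0 0 0 0 0;0 0 0 0 0 0;0 0 0 0 0 0;0 0 0 0 0 0;0 0 0 0 0 0")

```text
time_s: 28.85
tcp_pos: [0.5427, -0.1269, 0.0955]
ee_rot: [[0.931, 0.364, 0.0], [0.364, -0.931, -0.0], [0.0, 0.0, -1.0]]
wrist_force: [-0.5, -1.9, -0.0]
gripper_width: 0.22
gripper_force: 30.0
```

```bash
python3 -c "
from h import *
rep2()"
```

```text
29.0 (np.float64(0.64), 0.94) [-0.1 -1.5  0.9] [ 0.5426 -0.1269  0.0955]
29.05 130..240/2: [213 213 213 214 215 215 216 213 200 182 152 132 127 121 121 122 121 121
 121 121 121 122 121 122 122 122 122 122 122 122 123 122 119 113 108 106
 108 115 120 122 122 126 158 199 205 195 188 176 142 122 121 121 121 121
 121]
w [(-30, 106), (90, 50), (94, 49), (98, 58)]
```

Call:
play_rows(commands="0 0 0 0 0 0;0 0 0 0 0 0;0 0 0 0 0 0;0 0 -0.006 0 0 0;0 0 0 0 0 0;0 0 0 0 0 0")

```text
time_s: 29.7
tcp_pos: [0.5428, -0.127, 0.0955]
ee_rot: [[0.931, 0.364, 0.001], [0.364, -0.931, -0.0], [0.0, 0.0, -1.0]]
wrist_force: [-0.0, -1.9, 1.2]
gripper_width: 0.221
gripper_force: 30.0
```

```bash
python3 -c "
from h import *
rep2()"
```

```text
29.85 (np.float64(0.407), 0.95) [ 0.7 -1.3  1.3] [ 0.5428 -0.127   0.0954]
29.9 130..240/2: [135 179 210 212 212 213 213 212 199 182 153 132 127 120 120 120 121 122
 123 122 122 122 122 122 122 121 121 121 121 121 121 120 118 111 106 105
 107 115 120 122 122 126 158 200 207 197 190 179 145 123 123 122 122 122
 122]
w [(-30, 113), (70, 23), (118, 54), (122, 63), (126, 66)]
```

Call:
play_rows(commands="0 0 0 0 0 0;0 0 0 0 0 0;0 0 0 0 0 0;0 0 0 0 0 0;0 0 0 0 0 0;0 0 0 0 0 0;0 0 0 0 0 0;0 0 0 0 0 0")

```text
time_s: 30.75
tcp_pos: [0.5428, -0.127, 0.0954]
ee_rot: [[0.931, 0.364, 0.0], [0.364, -0.931, -0.0], [0.0, 0.0, -1.0]]
wrist_force: [1.0, -2.3, 2.3]
gripper_width: 0.221
gripper_force: 30.0
```

```bash
python3 -c "
from h import *
rep2()"
```

```text
30.9 (np.float64(0.175), 0.98) [ 1.3 -3.1  3.2] [ 0.5427 -0.127   0.0954]
30.95 130..240/2: [210 203 179 132 100  94  94 101 118 139 141 130 126 121 121 122 122 122
 122 122 121 120 120 120 121 121 122 122 122 122 122 121 119 112 106 104
 107 114 119 121 122 125 157 198 205 196 189 177 144 123 123 123 123 123
 123]
w [(-30, 108), (70, 22)]
```

Call:
play_rows(commands="0 0 0.004 0 0 0;0 0 0 0 0 0;0 0 0 0 0 0;0 0 0 0 0 0;0 0 0 0 0 0;0 0 0 0 0 0;0 0 0 0 0 0;0 0 0 0 0 0")

```text
time_s: 31.8
tcp_pos: [0.5426, -0.1269, 0.0954]
ee_rot: [[0.931, 0.364, -0.0], [0.364, -0.931, -0.0], [-0.0, 0.0, -1.0]]
wrist_force: [0.4, -2.7, 2.6]
gripper_width: 0.219
gripper_force: 30.0
```

```bash
python3 -c "
from h import *
rep2()"
```

```text
31.95 (np.float64(0.175), 0.98) [ 1.2 -3.1  2.8] [ 0.5426 -0.1269  0.0954]
32.0 130..240/2: [210 211 212 213 212 211 206 182 129 103  96  93  94 100 110 118 120 119
 121 122 121 121 121 123 122 121 120 121 120 120 121 122 120 112 108 106
 108 115 119 121 122 124 156 198 205 194 188 175 142 123 122 122 122 122
 123]
w [(-30, 101)]
```

Call:
play_rows(commands="0 0 0.002 0 0 0;0 0 0 0 0 0;0 0 0 0 0 0;0 0 0 0 0 0;0 0 0 0 0 0;0 0 0 0 0 0;0 0 0 0 0 0;0 0 0 0 0 0;0 0 0 0 0 0;0 0 0 0 0 0;0 0 0 0 0 0;0 0 0 0 0 0")

```text
time_s: 33.25
tcp_pos: [0.5426, -0.1269, 0.0954]
ee_rot: [[0.931, 0.364, -0.0], [0.364, -0.931, 0.0], [-0.0, -0.0, -1.0]]
wrist_force: [-0.1, -2.5, 2.7]
gripper_width: 0.226
gripper_force: 30.0
```

```bash
python3 -c "
from h import *
rep2()"
```

```text
33.4 (np.float64(0.233), 0.97) [ 0.4 -2.   2.2] [ 0.5426 -0.1269  0.0954]
33.45 130..240/2: [213 212 213 214 214 213 210 205 194 178 149 130 126 120 119 118 113 104
  98  96  94  95  99 111 120 120 120 121 121 121 121 121 119 110 101 103
 106 113 118 121 122 126 158 198 205 195 188 176 142 122 121 121 121 121
 121]
w [(-30, 99)]
```

Call:
play_rows(commands="0 0 -0.003 0 0 0;0 0 0 0 0 0;0 0 0 0 0 0;0 0 0 0 0 0;0 0 0 0 0 0;0 0 0 0 0 0;0 0 0 0 0 0;0 0 0 0 0 0;0 0 0 0 0 0")

```text
time_s: 34.4
tcp_pos: [0.5427, -0.1269, 0.0954]
ee_rot: [[0.931, 0.364, 0.0], [0.364, -0.931, -0.0], [0.0, 0.0, -1.0]]
wrist_force: [0.9, -2.4, 3.2]
gripper_width: 0.217
gripper_force: 30.0
```

```bash
python3 -c "
from h import *
rep2()"
```

```text
34.55 (np.float64(0.116), 0.98) [ 1.1 -2.1  3. ] [ 0.5426 -0.1269  0.0954]
34.6 130..240/2: [214 214 215 214 214 212 212 209 197 182 152 130 125 118 118 118 119 120
 120 119 119 118 110 102  98 102 113 118 114 114 120 119 117 111 106 105
 107 115 120 121 121 124 155 196 203 195 189 177 143 123 122 122 121 121
 121]
w [(-30, 101)]
```

Call:
play_rows(commands="0 0 0.002 0 0 0;0 0 0 0 0 0;0 0 0 0 0 0;0 0 0 0 0 0;0 0 0 0 0 0;0 0 0 0 0 0;0 0 0 0 0 0;0 0 0 0 0 0;0 0 0 0 0 0")

```text
time_s: 35.55
tcp_pos: [0.5426, -0.1269, 0.0954]
ee_rot: [[0.931, 0.364, -0.0], [0.364, -0.931, 0.0], [-0.0, -0.0, -1.0]]
wrist_force: [1.2, -2.5, 3.4]
gripper_width: 0.217
gripper_force: 30.0
```

```bash
python3 -c "
from h import *
rep2()"
```

```text
35.7 (np.float64(0.175), 0.98) [ 0.1 -2.5  2.3] [ 0.5426 -0.1269  0.0954]
35.75 130..240/2: [214 215 214 214 214 214 214 212 199 182 151 130 127 121 121 122 121 119
 118 117 118 119 119 120 120 119 119 115 112 115 117 117 114 104 101 103
 106 113 117 120 121 125 157 198 206 195 186 173 140 120 120 122 122 122
 123]
w [(-30, 98)]
```

Call:
play_rows(commands="0 0 0 0 0 0;0 0 0 0 0 0;0 0 0 0 0 0;0 0 0 0 0 0;0 0 0 0 0 0;0 0 0 0 0 0")

```text
time_s: 36.4
tcp_pos: [0.5427, -0.127, 0.0955]
ee_rot: [[0.931, 0.364, -0.0], [0.364, -0.931, -0.0], [-0.0, 0.0, -1.0]]
wrist_force: [0.5, -0.5, 0.5]
gripper_width: 0.222
gripper_force: 30.0
```

Call:
play_rows(commands="0 0 -0.01 0 0 0;0 0 -0.01 0 0 0")

```text
time_s: 36.6
tcp_pos: [0.5432, -0.1271, 0.0954]
ee_rot: [[0.931, 0.364, 0.001], [0.364, -0.931, -0.001], [0.001, 0.001, -1.0]]
wrist_force: [0.4, -2.4, 3.1]
gripper_width: 0.222
gripper_force: 30.0
```

```bash
python3 -c "
from h import *
rep2(3)"
```

```text
Traceback (most recent call last):
  File "h.py", line 59, in rep2
    t,o,ps=speed(n); s=r.sense(); print(t,o[-1],np.round(s['wrist_force'],1),np.round(s['tcp_pos'],4))
           ~~~~~^^^
  File "h.py", line 35, in speed
    ts.append(r.sense()['time_s']); im,d,ci=cap('wrist'); ps.append(polar(im,ci))
                                            ~~~^^^^^^^^^
  File "h.py", line 4, in cap
    ci=cams.camera_info(n); im,d=cams.capture(n)
                                 ~~~~~~~~~~~~^^^
ValueError: 200 camera calls are used up
```

Call:
play_rows(commands="0 0 0 0 0 0")

```text
time_s: 36.8
tcp_pos: [0.5433, -0.1271, 0.0954]
ee_rot: [[0.931, 0.364, 0.002], [0.364, -0.931, -0.0], [0.001, 0.001, -1.0]]
wrist_force: [1.5, -2.9, 4.1]
gripper_width: 0.22
gripper_force: 30.0
```

Cameras are used up, so from here I go on force and timing. The evidence is that the hole just slipped past, at about 211°, because the carrier speeds up as the press vanishes over the hole. I'll lift, let it run one free turn, stall it just short of the slot, then advance in small stick-slip steps.

Call:
play_rows(commands="0 0 0.05 0 0 0;0 0 0 0 0 0;0 0 0 0 0 0;0 0 0 0 0 0;0 0 0 0 0 0;0 0 0 0 0 0;0 0 0 0 0 0;0 0 0 0 0 0;0 0 0 0 0 0;0 0 0 0 0 0;0 0 0 0 0 0;0 0 0 0 0 0;0 0 0 0 0 0;0 0 0 0 0 0;0 0 0 0 0 0;0 0 0 0 0 0;0 0 0 0 0 0;0 0 0 0 0 0;0 0 0 0 0 0;0 0 0 0 0 0")

```text
time_s: 38.8
tcp_pos: [0.5426, -0.1269, 0.0963]
ee_rot: [[0.931, 0.364, 0.0], [0.364, -0.931, -0.0], [0.0, 0.0, -1.0]]
wrist_force: [0.3, 0.5, -0.5]
gripper_width: 0.218
gripper_force: 30.0
```

Call:
play_rows(commands="0 0 0 0 0 0;0 0 0 0 0 0;0 0 0 0 0 0;0 0 0 0 0 0;0 0 0 0 0 0;0 0 0 0 0 0;0 0 0 0 0 0;0 0 0 0 0 0;0 0 0 0 0 0;0 0 0 0 0 0;0 0 0 0 0 0;0 0 0 0 0 0;0 0 0 0 0 0;0 0 0 0 0 0;0 0 0 0 0 0;0 0 0 0 0 0;0 0 0 0 0 0;0 0 0 0 0 0;0 0 0 0 0 0;0 0 0 0 0 0")

```text
time_s: 40.8
tcp_pos: [0.5426, -0.1269, 0.0963]
ee_rot: [[0.931, 0.364, -0.0], [0.364, -0.931, 0.0], [-0.0, -0.0, -1.0]]
wrist_force: [-1.0, 0.2, -1.0]
gripper_width: 0.223
gripper_force: 30.0
```

Call:
play_rows(commands="0 0 0 0 0 0;0 0 0 0 0 0;0 0 0 0 0 0;0 0 0 0 0 0;0 0 0 0 0 0;0 0 0 0 0 0;0 0 0 0 0 0;0 0 0 0 0 0;0 0 0 0 0 0;0 0 0 0 0 0;0 0 0 0 0 0;0 0 0 0 0 0;0 0 0 0 0 0;0 0 0 0 0 0;0 0 0 0 0 0;0 0 0 0 0 0;0 0 0 0 0 0;0 0 0 0 0 0;0 0 0 0 0 0")

```text
time_s: 42.7
tcp_pos: [0.5426, -0.1269, 0.0963]
ee_rot: [[0.931, 0.364, 0.0], [0.364, -0.931, 0.0], [0.0, 0.0, -1.0]]
wrist_force: [-0.4, -0.7, -1.1]
gripper_width: 0.221
gripper_force: 30.0
```

Call:
play_rows(commands="0 0 -0.05 0 0 0;0 0 0 0 0 0;0 0 0 0 0 0;0 0 0 0 0 0")

```text
time_s: 43.1
tcp_pos: [0.5434, -0.1272, 0.0954]
ee_rot: [[0.931, 0.364, 0.002], [0.364, -0.931, -0.001], [0.002, 0.001, -1.0]]
wrist_force: [0.4, -3.1, 1.7]
gripper_width: 0.226
gripper_force: 30.0
```

Call:
play_rows(commands="0 0 0.015 0 0 0;0 0 0 0 0 0;0 0 0 0 0 0;0 0 0 0 0 0;0 0 0 0 0 0;0 0 0 0 0 0")

```text
time_s: 43.7
tcp_pos: [0.5428, -0.127, 0.0954]
ee_rot: [[0.931, 0.364, 0.0], [0.364, -0.931, -0.0], [0.0, 0.0, -1.0]]
wrist_force: [0.7, -2.4, 1.9]
gripper_width: 0.221
gripper_force: 30.0
```

Call:
play_rows(commands="0 0 0 0 0 0;0 0 0 0 0 0;0 0 -0.045 0 0 0;0 0 0 0 0 0")

```text
time_s: 44.1
tcp_pos: [0.5433, -0.1275, 0.0952]
ee_rot: [[0.931, 0.365, 0.001], [0.365, -0.931, -0.001], [0.001, 0.002, -1.0]]
wrist_force: [0.1, -3.2, 7.1]
gripper_width: 0.222
gripper_force: 30.0
```

Call:
play_rows(commands="0 0 0.045 0 0 0;0 0 0 0 0 0;0 0 0 0 0 0;0 0 0 0 0 0;0 0 -0.045 0 0 0;0 0 0 0 0 0")

```text
time_s: 44.7
tcp_pos: [0.5431, -0.1274, 0.0952]
ee_rot: [[0.931, 0.365, 0.001], [0.365, -0.931, -0.001], [0.001, 0.002, -1.0]]
wrist_force: [-0.2, -3.6, 10.1]
gripper_width: 0.22
gripper_force: 30.0
```

Call:
play_rows(commands="0 0 0.05 0 0 0;0 0 0 0 0 0;0 0 0 0 0 0;0 0 0 0 0 0;0 0 -0.045 0 0 0;0 0 0 0 0 0")

```text
time_s: 45.3
tcp_pos: [0.5431, -0.1274, 0.0952]
ee_rot: [[0.931, 0.365, 0.001], [0.365, -0.931, -0.001], [0.0, 0.001, -1.0]]
wrist_force: [-0.2, -2.8, 9.1]
gripper_width: 0.222
gripper_force: 30.0
```

Call:
play_rows(commands="0 0 0.052 0 0 0;0 0 0 0 0 0;0 0 0 0 0 0;0 0 0 0 0 0")

```text
time_s: 45.7
tcp_pos: [0.5426, -0.1268, 0.0954]
ee_rot: [[0.931, 0.364, -0.0], [0.364, -0.931, 0.0], [-0.0, -0.0, -1.0]]
wrist_force: [0.2, -2.4, 2.5]
gripper_width: 0.222
gripper_force: 30.0
```

Call:
play_rows(commands="0 0 -0.045 0 0 0;0 0 0 0 0 0")

```text
time_s: 45.9
tcp_pos: [0.5432, -0.1274, 0.0952]
ee_rot: [[0.931, 0.365, 0.001], [0.365, -0.931, -0.001], [0.001, 0.001, -1.0]]
wrist_force: [-0.7, -3.0, 6.6]
gripper_width: 0.22
gripper_force: 30.0
```

Call:
play_rows(commands="0 0 0.045 0 0 0;0 0 0 0 0 0;0 0 0 0 0 0;0 0 0 0 0 0")

```text
time_s: 46.3
tcp_pos: [0.5423, -0.1269, 0.095]
ee_rot: [[0.931, 0.364, -0.001], [0.364, -0.931, -0.0], [-0.001, -0.0, -1.0]]
wrist_force: [1.0, -0.3, 0.0]
gripper_width: 0.223
gripper_force: 30.0
```

Call:
play_rows(commands="0 0 -0.045 0 0 0;0 0 0 0 0 0")

```text
time_s: 46.5
tcp_pos: [0.5432, -0.1275, 0.0952]
ee_rot: [[0.931, 0.365, 0.001], [0.365, -0.931, -0.001], [0.0, 0.002, -1.0]]
wrist_force: [-0.7, -3.2, 4.7]
gripper_width: 0.22
gripper_force: 30.0
```

The pin dipped to z=0.0950 and was then pushed out, so the hole now sits just ahead of the nose. I'll hop along the arc to get ahead of it, drop in, and then walk the carrier back to the slot.

Call:
play_rows(commands="0.39 -0.69 0.065 0 0 0;0 0 -0.13 0 0 0;0 0 0 0 0 0")

```text
time_s: 46.8
tcp_pos: [0.557, -0.1491, 0.0944]
ee_rot: [[0.931, 0.365, 0.006], [0.365, -0.931, -0.002], [0.004, 0.004, -1.0]]
wrist_force: [1.6, -4.1, 6.8]
gripper_width: 0.218
gripper_force: 30.0
```

Call:
play_rows(commands="0 0 0 0 0 0")

```text
time_s: 46.9
tcp_pos: [0.5567, -0.1487, 0.0944]
ee_rot: [[0.931, 0.365, 0.005], [0.365, -0.931, -0.002], [0.004, 0.004, -1.0]]
wrist_force: [0.2, -3.4, 5.7]
gripper_width: 0.22
gripper_force: 30.0
```

Call:
play_rows(commands="0.1 -0.13 -0.04 0 0 0;0 0 -0.02 0 0 0;0 0 0 0 0 0")

```text
time_s: 47.2
tcp_pos: [0.5573, -0.1516, 0.0898]
ee_rot: [[0.931, 0.364, -0.0], [0.364, -0.931, -0.0], [-0.0, 0.0, -1.0]]
wrist_force: [1.3, -2.8, -1.5]
gripper_width: 0.217
gripper_force: 30.0
```

Captured: the pin is 5.7 mm into the hole. I'll go a little deeper, then walk it back along the arc to the slot.

Call:
play_rows(commands="0 0 -0.08 0 0 0;-0.1 0.12 0 0 0 0;-0.1 0.13 0 0 0 0;-0.09 0.13 0 0 0 0;-0.08 0.14 0 0 0 0;-0.07 0.15 0 0 0 0;-0.06 0.15 0 0 0 0;0 0 0 0 0 0;0 0 0 0 0 0")

```text
time_s: 48.1
tcp_pos: [0.5434, -0.1268, 0.0883]
ee_rot: [[0.931, 0.364, 0.002], [0.364, -0.931, -0.0], [0.002, 0.001, -1.0]]
wrist_force: [4.2, -1.6, -0.7]
gripper_width: 0.225
gripper_force: 30.0
```

Back over the slot, still captured. Next I press down gently in steps.

Call:
play_rows(commands="0 0 -0.06 0 0 0;0 0 -0.06 0 0 0;0 0 -0.06 0 0 0;0 0 0 0 0 0;0 0 0 0 0 0")

```text
time_s: 48.6
tcp_pos: [0.5422, -0.1269, 0.0825]
ee_rot: [[0.931, 0.364, -0.0], [0.364, -0.931, 0.0], [-0.0, -0.0, -1.0]]
wrist_force: [1.6, -2.8, -0.7]
gripper_width: 0.22
gripper_force: 30.0
```

Call:
play_rows(commands="0 0 -0.05 0 0 0;0 0 -0.05 0 0 0;0 0 -0.03 0 0 0;0 0 0 0 0 0")

```text
time_s: 49.0
tcp_pos: [0.5423, -0.1269, 0.0787]
ee_rot: [[0.931, 0.364, -0.0], [0.364, -0.931, 0.0], [-0.0, -0.0, -1.0]]
wrist_force: [1.9, -1.4, 0.9]
gripper_width: 0.22
gripper_force: 30.0
```

Call:
play_rows(commands="0 0 -0.06 0 0 0;0 0 -0.06 0 0 0;0 0 -0.06 0 0 0;0 0 0 0 0 0;0 0 0 0 0 0")

```text
time_s: 49.5
tcp_pos: [0.5422, -0.1268, 0.0731]
ee_rot: [[0.931, 0.364, -0.0], [0.364, -0.931, 0.0], [-0.0, -0.0, -1.0]]
wrist_force: [3.5, -1.9, -1.2]
gripper_width: 0.217
gripper_force: 30.0
```

Call:
play_rows(commands="0 0 -0.05 0 0 0;0 0 -0.05 0 0 0;0 0 -0.02 0 0 0;0 0 0 0 0 0;0 0 0 0 0 0")

```text
time_s: 50.0
tcp_pos: [0.5423, -0.1269, 0.0697]
ee_rot: [[0.931, 0.364, -0.0], [0.364, -0.931, 0.0], [-0.0, -0.0, -1.0]]
wrist_force: [2.5, -2.3, -0.3]
gripper_width: 0.221
gripper_force: 30.0
```

Call:
play_rows(commands="0 0 -0.02 0 0 0;0 0 -0.02 0 0 0;0 0 0 0 0 0;0 0 0 0 0 0")

```text
time_s: 50.4
tcp_pos: [0.5425, -0.1271, 0.0695]
ee_rot: [[0.931, 0.364, 0.001], [0.364, -0.931, -0.0], [0.0, 0.001, -1.0]]
wrist_force: [2.0, -2.4, 5.9]
gripper_width: 0.22
gripper_force: 30.0
```

The flange is seated at 7 N, so the pin is home. I'll release it and lift away.

Call:
play_rows(commands="0 0 0.02 0 0 0;0 0 0 0 0 0;0 0 0 0 0 0;0 0 0 0 0 0;0 0 0 0 0 0", grip=50)

```text
time_s: 50.9
tcp_pos: [0.5415, -0.1267, 0.0687]
ee_rot: [[0.931, 0.364, -0.002], [0.364, -0.931, 0.0], [-0.002, -0.001, -1.0]]
wrist_force: [0.3, 0.4, -0.0]
gripper_width: 0.544
gripper_force: 0.0
```

Call:
play_rows(commands="0 0 0.2 0 0 0;0 0 0.5 0 0 0;0 0 0.8 0 0 0;0 0 1 0 0 0;0 0 0.8 0 0 0;0 0 0.4 0 0 0;0 0 0 0 0 0;0 0 0 0 0 0;0 0 0 0 0 0")

```text
time_s: 51.8
tcp_pos: [0.5413, -0.1268, 0.1786]
ee_rot: [[0.932, 0.364, -0.003], [0.364, -0.932, 0.0], [-0.003, -0.001, -1.0]]
wrist_force: [0.1, 0.8, 0.0]
gripper_width: 0.574
gripper_force: 0.0
```

```bash
python3 -c "
from h import *
s=r.sense(); print(s['time_s'],s['tcp_pos'],s['wrist_force'],s['gripper_width'],s['gripper_force'])
print(r.finish_job())"
```

```text
51.8 [ 0.54129449 -0.12681326  0.17856047] [0.10204987 0.80103105 0.01870186] 0.5736861568106923 0.0
the job is handed in; nothing more can be done
None
```

I handed the job in at 51.8 s with the pin pressed home through the hole into the slot (about 7 N on the flange) and released. The drag slowed the carrier to about 0.2–0.45 rad/s, but the pin missed the hole on three passes. I caught the hole about 20° past the slot, walked the carrier back and pressed the pin in. The cameras had run out by then, so the final pose rests on arm position and force readings only, and no verdict came back.

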